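# Slide a piston under a height gauge and take the reading

## Task

Take the height of the piston that stands alone beside the bridge-shaped height gauge: push it along the bench under the gauge's low bar, upright and without lifting it or knocking it against the gauge, until it stands centred under the middle of the bar. Then press the round button on the gauge's far post fully down to record the reading and let it come up again. Nothing is gripped, and the tin on the other side of the gauge and the wrist pins and bolt beyond it stay where they are.

Things in the scene. Friction and masses are not known exactly. Their poses are not given: they have to be found in the camera images.
- test_piston: Bare metal piston standing upside down on its flat crown, open skirt up. 76 mm tall, 101 mm across: round (radius 50 mm) from the bench up to 30 mm; the cut-away skirt above is nowhere wider. 0.5 kg, loose. Stands 0.16 to 0.22 m from the bar on either side (robot's left or right), the tin on the other. Origin: centre of its underside, z up.
- gauge_mid (a point): Point on the bench under the middle of the gauge's bar, where the piston's centre belongs. x axis: along the bar, roughly away from the robot (turned up to 0.3 rad); y: across the bar. The piston goes in along +y or -y, whichever leads from where it stands, with about 6 mm of headroom.
- record_button_top (a point): Centre of the top of the round grey push button, 26 mm in diameter, in a black housing on top of the gauge's far (+x) post. It is pressed straight down.
- record_button (a joint): Travel of that button: 0 up, 0.006 m fully down, at about 5 N; it springs back up by itself.
- compound_tin: Round closed tin with a lid, 98 mm across, 74 mm tall, loose, standing on the side of the gauge opposite the piston. Not to be moved. Origin: centre of its underside.
- loose_pin: Plain steel wrist pin (tube) standing on end, 23 mm across, 70 mm tall, loose, beyond the gauge. Not to be moved. Origin: centre of its underside.
- head_bolt: Steel bolt lying on the bench, 95 mm long, 22 mm wide, 19 mm high, loose, beyond the gauge. Not to be moved. Origin: middle of its length, on the bench.
- gauge: Fixed bridge-shaped height gauge, origin and axes as the point gauge_mid. Flat steel bar along x, 30 mm wide, 10 mm thick, underside 82 mm and top 92 mm above the bench, a dark line across its middle. Two grey posts 44 mm square centred at x = +107 and -107 mm leave 170 mm clear between them; feet reach out to x = +160 and -160 mm.

How it is judged:
By the outcome, as a careful person would: the job done as asked, in the order asked, and still so for the second after the job is handed in, with the robot touching nothing.
It also fails if it takes over 58 s, if anything falls off the work surface, if the arm or the gripper's body presses on something with over 40 N, if the wrist force passes 120 N, or if a joint passes its speed limit or range.

## Robot

A 7-joint arm with a two-finger parallel gripper is mounted at the origin on a cart in front of the work surface, level with it; the furniture and walls round the work are solid. World frame = base frame: x ahead of the robot, y to its left, z up, the work surface at z = 0. Lengths are in m, angles in rad, forces in N, time in s.
With the tool pointing down it reaches from about 0.425 to 0.925 m from the base axis. Payload 6.8 kg.
Tool frame: the origin (TCP) lies between the finger pads; the fingertips stand 11 mm ahead of it and the grasp point (between the pads) lies 8 mm behind it; z points along the fingers, y is the line along which they close (so a half turn about z gives the same grasp; the last joint's range is limited). The gripper opens to 85 mm and grips with 20 to 120 N. Pads are 22 mm wide; open, the fingers measure 114 mm over their backs; the gripper's body (76 mm by 85 mm) begins 54 mm behind the grasp point. The pads swing forward as they close: fully open they stand 13 mm farther back than shut.
Start: joints at [1.144, 0.477, 0.022, 1.555, -0.011, 1.109, -0.083], TCP at [0.212, -0.641, 0.242] pointing down, gripper open.
Joint ranges: [-2.96, 2.96], [-0.34, 2.1], [-1.41, 1.46], [0.24, 2.44], [-1.37, 4.51], [0.17, 1.92], [-2.96, 2.96]. Speed limits (rad/s): [2.39, 2.39, 3.14, 3.14, 3.14, 3.14, 3.14].

## Interface

Orientations are given as a rotation vector (axis times angle).
In Python, from bench import r gives the robot as it stands.
- The arm moves only by the tool send_rows, never from a script. Its argument "deltas" is a list of rows, each an object of numbers: "dx", "dy", "dz": the shift along the world's x, y, z in mm; "rx", "ry", "rz": the turn, a rotation vector about the world's x, y, z in degrees. A call has 1 to 5 rows; each row is the pose to reach, as a shift and turn from the pose commanded when the call began; what a row does not reach only later rows make up. A row lasts 1/12 s, in which the tool goes at most 41.7 mm and 7.16 degrees, less where a joint would pass 70% of its speed; a pose out of reach is approached as far as the arm can. A call with a gripper value outside its range is refused whole. "jaw" is the finger opening in mm, from 0 to 85.4, set as the call begins (left out, the last holds). The fingers move at their own pace and stop on an object; "newtons" is the grip in N (left out, the last holds). Time passes only in rows, so rows that repeat a pose let the fingers close. It gives the time, the measured TCP pose, the force, the opening and the grip force at its end, in the units of the state.
- r.get_obs(): the state, without advancing time (a new reading comes with each control period).
- r.grab_frame(name): name is "scene" or "top" or "wrist"; returns a dict with "frame" (384x512x3 uint8, blue, green, red), "z_map" (384x512 float32, m along the optical axis (not along the pixel's ray), 0 where there is no reading), "vertical_fov" (degrees; the focal length in pixels is half the picture's height over the tangent of half this angle, whatever the lens; pixels are square), "cx", "cy" (the principal point, pixels), "xyz" and "orientation" of the camera in the world. Camera axes: x right, y down, z forward; pixel columns grow to the right and rows downward; lengths in m; the calibration is good to about 2 mm. A picture is of the moment at which its call begins.
- r.hand_in(): hands the job in; it is judged then, once.
The state is a dict: "clock": time; "joints": joint angles; "qvel": joint speeds; "tau": joint torques, N m; "tcp_pos": TCP position; "orientation": TCP orientation; "contact_force": force on the tool from outside, world axes, zero at the start; "moment": the same for the moment, N m; "grip_width": finger opening in m; "gripper_force": force on a finger pad.
Only numpy, scipy, OpenCV 4.12 (cv2) and the standard library are available. Lean on these libraries where they do the work, as an engineer would, in place of code of your own. Each camera call takes 0.05 s, during which the arm holds its last target. There are 200 camera calls.

## Working session

There is one attempt and no reset: what is moved stays moved. The work goes in short steps, Python scripts to look and compute and a tool call to move; the robot and the scene stay as the last step left them, time stands still between calls to the robot, and variables do not carry over. Pictures are saved under pics/ and viewed, at most 10 in all, crops included, and the job is handed in when it is done.

Besides the shell and the picture viewer there is one more tool, called as a command line: name --argument value ..., lists and objects as JSON in quotes. send_rows: Moves the arm, as the interface text tells. Its arguments: {"type":"object","properties":{"deltas":{"type":"array","items":{"type":"object","properties":{"dx":{"type":"number"},"dy":{"type":"number"},"dz":{"type":"number"},"rx":{"type":"number"},"ry":{"type":"number"},"rz":{"type":"number"}}}},"jaw":{"type":"number"},"newtons":{"type":"number"}},"required":["deltas"]}

```bash
mkdir -p pics
cat > h.py <<'E'
import numpy as np, cv2
from scipy.spatial.transform import Rotation as R
from bench import r
def cloud(f):
    z=f["z_map"]; h,w=z.shape; F=h/2/np.tan(np.radians(f["vertical_fov"])/2)
    v,u=np.mgrid[:h,:w]
    p=np.dstack([(u-f["cx"])/F*z,(v-f["cy"])/F*z,z])
    o=np.array(f["orientation"]); M=R.from_rotvec(o).as_matrix() if o.size==3 else o
    return p@M.T+np.array(f["xyz"])
E
python3 - <<'E'
from h import *
a=r.grab_frame("top");b=r.grab_frame("scene")
cv2.imwrite("pics/top.png",a["frame"]);cv2.imwrite("pics/scene.png",b["frame"])
np.save("top.npy",cloud(a));np.save("scene.npy",cloud(b))
for f in(a,b):print(f["xyz"],f["orientation"],f["vertical_fov"],f["cx"],f["cy"])
print(r.get_obs())
E
```

```text
[0.41691859 0.02114048 1.11096923] [-2.11267304  2.08947676 -0.23983236] 44.341898339026145 254.8426679854218 196.82853412477493
[ 0.11135568 -0.52663258  0.48982792] [-1.97203622  0.74115007 -0.47470149] 51.38479809799274 256.70063710535123 197.4986693662811
{'clock': 0.1, 'joints': array([ 1.14389218,  0.47776058,  0.0223383 ,  1.55635336, -0.01151367,
        1.10929135, -0.08311708]), 'qvel': array([ 0.00020261, -0.00098445,  0.00066624, -0.00369486,  0.00014958,
        0.00018756, -0.0019163 ]), 'tau': array([ 4.87811878e-03, -5.97759068e+01,  1.61388528e+00, -2.81955171e+01,
        1.28730552e-02,  5.03711693e-03, -3.11582892e-05]), 'tcp_pos': array([ 0.21140073, -0.64049725,  0.24139357]), 'orientation': array([-3.10014291e+00, -4.98398764e-01,  5.89102801e-04]), 'contact_force': array([-0.22286887, -0.13110409,  0.04039253]), 'moment': array([-0.02943716,  0.04066447, -0.02494231]), 'gripper_force': 0.0, 'grip_width': 0.08520559779205586}
```

View pics/top.png

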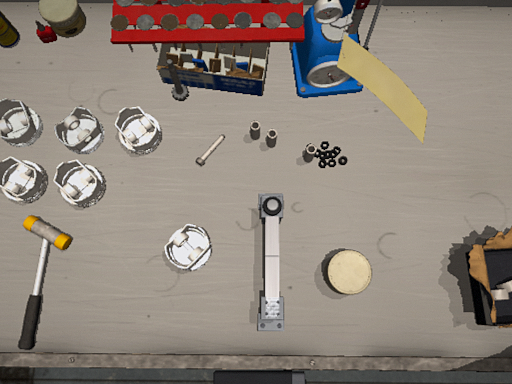

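View pics/scene.png

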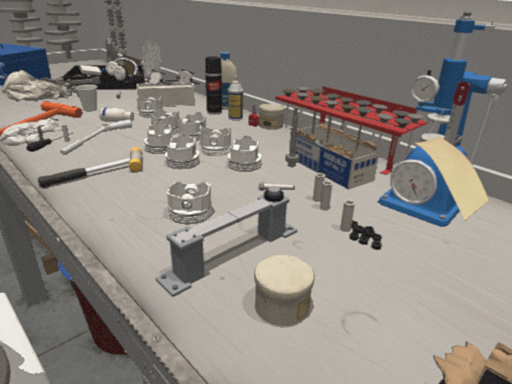

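The top view shows the piston at about (188,247), to the robot's left of the gauge. The bar runs (272,205)–(271,310) with its dark line near (272,257), the button is at (272,206), and the tin at (348,271). The scene view confirms that layout, with the pins and bolt beyond the far post.

Run:
```python
from h import *
T=np.load("top.npy");S=np.load("scene.npy")
print("bench z",[np.round(T[p],4) for p in((330,210),(220,230),(300,400))], S[260,130])
def reg(P,u0,u1,v0,v1): return P[v0:v1,u0:u1].reshape(-1,3)
b=reg(T,255,292,185,335); 
bar=b[(b[:,2]>.082)&(b[:,2]<.1)]
for lo,hi in((.08,.1),(.1,.2)):
    q=b[(b[:,2]>lo)&(b[:,2]<hi)]; print(lo,len(q),q.min(0),q.max(0),q.mean(0),np.median(q[:,2])); 
    print(cv2.minAreaRect(q[:,:2].astype(np.float32)*1000))
print("line px",np.round(T[257,272],4),"btn",np.round(T[206,272],4))
g=cv2.cvtColor(cv2.imread("pics/top.png"),cv2.COLOR_BGR2GRAY); print(g[245:270,266:278].mean(1).astype(int))
for n,(u0,u1,v0,v1) in dict(piston=(158,216,218,278),tin=(318,376,245,300)).items():
    p=reg(T,u0,u1,v0,v1); 
    for lo,hi in((.01,.1),(.01,.035),(.06,.09)):
        q=p[(p[:,2]>lo)&(p[:,2]<hi)]; print(n,lo,len(q),cv2.minEnclosingCircle(q[:,:2].astype(np.float32)*1000),q[:,2].max())
p=reg(S,160,216,178,222)
for lo,hi in((.005,.1),(.06,.09)):
    q=p[(p[:,2]>lo)&(p[:,2]<hi)&(p[:,0]<.65)]; print("S",len(q),cv2.minEnclosingCircle(q[:,:2].astype(np.float32)*1000),q.min(0),q.max(0))
```

```text
bench z [array([ 0.3622,  0.1211, -0.0012]), array([ 0.6163,  0.0813, -0.    ]), array([ 0.4335, -0.3134,  0.0039])] [ 0.35784455  0.09781217 -0.0008538 ]
0.08 1822 [ 0.39009829 -0.038043    0.08110931] [0.65519314 0.00876434 0.09998163] [ 0.50265574 -0.01494127  0.09231931] 0.09226502925260716
((522.6826171875, -15.238359451293945), (265.06683349609375, 46.79783248901367), 0.26232051849365234)
0.1 268 [ 0.61138404 -0.03483234  0.10036872] [0.65230272 0.00442663 0.11861146] [ 0.63082466 -0.0143825   0.10815907] 0.10618102630588522
((632.0311889648438, -14.395517349243164), (39.2431640625, 39.55105972290039), 46.365028381347656)
line px [ 0.5199 -0.016   0.0916] btn [ 0.6277 -0.015   0.1135]
[208 207 207 208 208 209 208 208 210 215 168 167 205 212 211 211 211 211
 212 212 213 213 213 213 214]
piston 0.01 1494 ((546.5648193359375, 174.15696716308594), 50.67508316040039) 0.08162890751276075
piston 0.01 872 ((546.5648193359375, 174.15696716308594), 50.67508316040039) 0.03484797650890892
piston 0.06 279 ((546.16943359375, 173.72055053710938), 49.798274993896484) 0.08162890751276075
tin 0.01 1680 ((492.63226318359375, -184.434814453125), 49.034114837646484) 0.0802267079767458
tin 0.01 55 ((483.0826416015625, -161.5460205078125), 38.58211135864258) 0.03498461957285137
tin 0.06 1607 ((492.63226318359375, -184.434814453125), 49.034114837646484) 0.0802267079767458
S 1599 ((516.81982421875, 104.21151733398438), 121.50099182128906) [ 0.47214555 -0.01305352  0.00532048] [0.59607897 0.2220748  0.09299436]
S 216 ((544.5955200195312, 170.843994140625), 51.48445129394531) [0.49754849 0.12018602 0.06003813] [0.59607897 0.22132149 0.07656199]
```

```bash
python3 -c "
import cv2
t=cv2.imread('pics/top.png')[180:340,150:390];cv2.imwrite('pics/c1.png',cv2.resize(t,None,fx=3.3,fy=3.3,interpolation=cv2.INTER_CUBIC))"
```

```text
(no output)
```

View pics/c1.png

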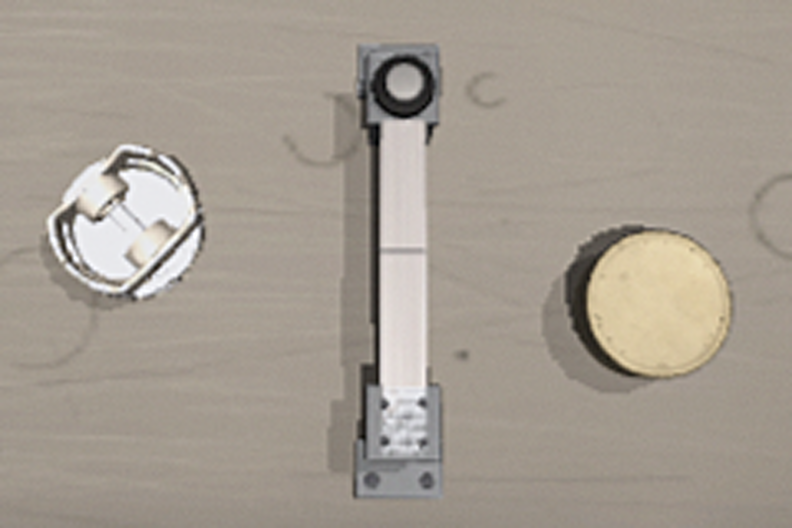

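The crop shows the bar's dark line at about row 255.5 in the full picture, close to x=0.523. I get these positions:
- **Gauge mid:** about (0.523, -0.0155), with the bar almost exactly along world x.
- **Piston:** (0.546, 0.174).
- **Button:** about (0.630, -0.015).

I'll push with two part-open fingers, tilted so the gripper's body leans away from the bar.

send_rows --deltas '[{"dx":24,"dy":32,"rz":5},{"dx":48,"dy":64,"rz":10},{"dx":72,"dy":96,"rz":15},{"dx":96,"dy":128,"rz":20},{"dx":120,"dy":160,"rz":25}]' --jaw 40

```text
$.deltas[0]: bad value
```

send_rows --deltas '[{"dx":24,"dy":32,"rz":5},{"dx":48,"dy":64,"rz":10},{"dx":72,"dy":96,"rz":15},{"dx":96,"dy":128,"rz":20},{"dx":120,"dy":160,"rz":25}]'

```text
$.deltas[0]: bad value
```

send_rows --deltas '[{"dx":24,"dy":32,"rz":5},{"dx":48,"dy":64,"rz":10},{"dx":72,"dy":96,"rz":15},{"dx":96,"dy":128,"rz":15},{"dx":96,"dy":160,"rz":15}]'

```text
$.deltas[0]: bad value
```

send_rows --deltas '[{"dx":24,"dy":32,"dz":0,"rx":0,"ry":0,"rz":5},{"dx":48,"dy":64,"dz":0,"rx":0,"ry":0,"rz":10},{"dx":72,"dy":96,"dz":0,"rx":0,"ry":0,"rz":15},{"dx":96,"dy":128,"dz":0,"rx":0,"ry":0,"rz":20},{"dx":120,"dy":160,"dz":0,"rx":0,"ry":0,"rz":25}]' --jaw 40

```text
clock: 0.52
tcp_pos: [0.3322, -0.4791, 0.242]
orientation: [-2.917, -1.164, 0.0]
contact_force: [1.0, -0.7, -0.5]
grip_width: 0.0399
gripper_force: 0.0
```

send_rows --deltas '[{"dx":24,"dy":32,"dz":0,"rx":0,"ry":0,"rz":5},{"dx":48,"dy":64,"dz":0,"rx":0,"ry":0,"rz":10},{"dx":72,"dy":96,"dz":0,"rx":0,"ry":0,"rz":15},{"dx":96,"dy":128,"dz":0,"rx":0,"ry":0,"rz":20},{"dx":120,"dy":160,"dz":0,"rx":0,"ry":0,"rz":25}]'

```text
clock: 0.93
tcp_pos: [0.4521, -0.3192, 0.2422]
orientation: [-2.597, -1.768, 0.0]
contact_force: [-0.6, 0.0, -0.9]
grip_width: 0.04
gripper_force: 0.0
```

send_rows --deltas '[{"dx":24,"dy":32,"dz":0,"rx":0,"ry":0,"rz":5},{"dx":48,"dy":64,"dz":0,"rx":0,"ry":0,"rz":10},{"dx":72,"dy":96,"dz":0,"rx":0,"ry":0,"rz":15},{"dx":96,"dy":130,"dz":0,"rx":0,"ry":0,"rz":15},{"dx":98,"dy":170,"dz":0,"rx":0,"ry":0,"rz":15}]'

```text
clock: 1.35
tcp_pos: [0.5527, -0.1497, 0.2421]
orientation: [2.347, 2.086, 0.004]
contact_force: [1.3, -0.6, 1.2]
grip_width: 0.0398
gripper_force: 0.0
```

send_rows --deltas '[{"dx":2,"dy":40,"dz":0,"rx":0,"ry":0,"rz":0},{"dx":4,"dy":80,"dz":0,"rx":0,"ry":0,"rz":0},{"dx":6,"dy":120,"dz":0,"rx":0,"ry":0,"rz":0},{"dx":8,"dy":160,"dz":0,"rx":0,"ry":0,"rz":0},{"dx":10,"dy":200,"dz":0,"rx":0,"ry":0,"rz":0}]'

```text
clock: 1.77
tcp_pos: [0.5591, 0.0507, 0.2421]
orientation: [-2.348, -2.087, 0.001]
contact_force: [1.3, -0.5, 0.5]
grip_width: 0.0399
gripper_force: 0.0
```

send_rows --deltas '[{"dx":0,"dy":40,"dz":0,"rx":0,"ry":0,"rz":0},{"dx":0,"dy":80,"dz":0,"rx":0,"ry":0,"rz":0},{"dx":0,"dy":120,"dz":0,"rx":0,"ry":0,"rz":0},{"dx":0,"dy":160,"dz":0,"rx":0,"ry":0,"rz":0},{"dx":0,"dy":200,"dz":0,"rx":0,"ry":0,"rz":0}]'

```text
clock: 2.18
tcp_pos: [0.5591, 0.2506, 0.2419]
orientation: [2.348, 2.087, -0.001]
contact_force: [-0.0, -0.2, -0.0]
grip_width: 0.04
gripper_force: 0.0
```

Run:
```python
from h import *
o=r.get_obs();M=R.from_rotvec(o["orientation"]).as_matrix();print(o["tcp_pos"],M.round(3),o["joints"].round(2))
f=r.grab_frame("wrist");cv2.imwrite("pics/w1.png",f["frame"]);np.save("w1.npy",cloud(f))
```

```text
[0.55909172 0.25060686 0.24193773] [[ 0.118  0.993 -0.001]
 [ 0.993 -0.118 -0.   ]
 [-0.001 -0.    -1.   ]] [-0.11  0.43 -0.56  1.68  0.25  1.1  -0.85]
```

View pics/w1.png

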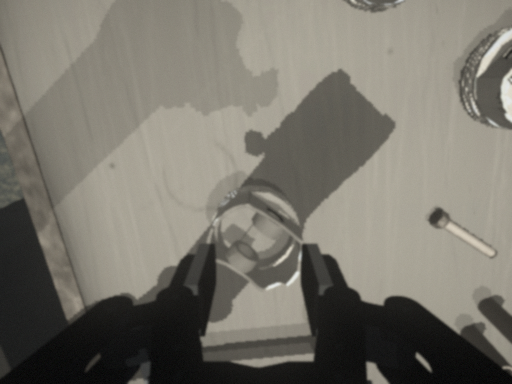

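Seen between the fingers, the piston is at about (258,240), with nothing else near the path. Next I tilt and descend behind it.

send_rows --deltas '[{"dx":0,"dy":14,"dz":-25,"rx":-6,"ry":0.7,"rz":0},{"dx":0,"dy":27,"dz":-60,"rx":-11.9,"ry":1.4,"rz":0},{"dx":0,"dy":27,"dz":-98,"rx":-11.9,"ry":1.4,"rz":0},{"dx":0,"dy":27,"dz":-135,"rx":-11.9,"ry":1.4,"rz":0},{"dx":0,"dy":27,"dz":-165,"rx":-11.9,"ry":1.4,"rz":0}]'

```text
clock: 2.65
tcp_pos: [0.5581, 0.2762, 0.0739]
orientation: [2.235, 1.992, -0.239]
contact_force: [1.1, -0.2, -0.2]
grip_width: 0.04
gripper_force: 0.0
```

send_rows --deltas '[{"dx":0,"dy":0,"dz":-20,"rx":0,"ry":0,"rz":0},{"dx":0,"dy":0,"dz":-35,"rx":0,"ry":0,"rz":0},{"dx":0,"dy":0,"dz":-45,"rx":0,"ry":0,"rz":0},{"dx":0,"dy":0,"dz":-50,"rx":0,"ry":0,"rz":0},{"dx":0,"dy":0,"dz":-50,"rx":0,"ry":0,"rz":0}]'

```text
clock: 3.07
tcp_pos: [0.5595, 0.2759, 0.027]
orientation: [2.238, 1.989, -0.235]
contact_force: [-0.3, 0.0, 0.9]
grip_width: 0.0404
gripper_force: 0.0
```

Run:
```python
from h import *
f=r.grab_frame("scene")
t=f["frame"][140:300,110:330];cv2.imwrite("pics/s2.png",cv2.resize(t,None,fx=3.5,fy=3.5))
```

```text
(no output)
```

View pics/s2.png

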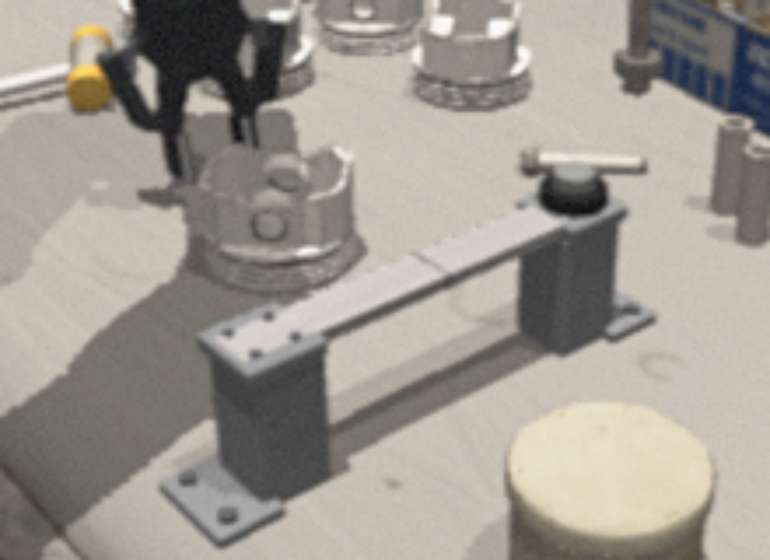

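The fingers sit behind the piston, upright and clear, at crop (185–250,150). Next comes the push along (-0.126, -1).

send_rows --deltas '[{"dx":-1,"dy":-8,"dz":0,"rx":0,"ry":0,"rz":0},{"dx":-2,"dy":-16,"dz":0,"rx":0,"ry":0,"rz":0},{"dx":-3,"dy":-24,"dz":0,"rx":0,"ry":0,"rz":0},{"dx":-4,"dy":-29,"dz":0,"rx":0,"ry":0,"rz":0},{"dx":-4.5,"dy":-34,"dz":0,"rx":0,"ry":0,"rz":0}]'

```text
clock: 3.53
tcp_pos: [0.5552, 0.2406, 0.0278]
orientation: [2.238, 1.987, -0.234]
contact_force: [1.0, -1.0, 0.0]
grip_width: 0.0401
gripper_force: 0.0
```

send_rows --deltas '[{"dx":-0.5,"dy":-4,"dz":0,"rx":0,"ry":0,"rz":0},{"dx":-1,"dy":-8,"dz":0,"rx":0,"ry":0,"rz":0},{"dx":-1.5,"dy":-12,"dz":0,"rx":0,"ry":0,"rz":0},{"dx":-2,"dy":-17,"dz":0,"rx":0,"ry":0,"rz":0},{"dx":-3,"dy":-23,"dz":0,"rx":0,"ry":0,"rz":0}]'

```text
clock: 3.95
tcp_pos: [0.5521, 0.2202, 0.0274]
orientation: [2.237, 1.991, -0.232]
contact_force: [0.4, 2.4, 0.3]
grip_width: 0.0399
gripper_force: 1.1
```

send_rows --deltas '[{"dx":-1,"dy":-8,"dz":0,"rx":0,"ry":0,"rz":0},{"dx":-2,"dy":-16,"dz":0,"rx":0,"ry":0,"rz":0},{"dx":-3,"dy":-24,"dz":0,"rx":0,"ry":0,"rz":0},{"dx":-4,"dy":-32,"dz":0,"rx":0,"ry":0,"rz":0},{"dx":-5,"dy":-40,"dz":0,"rx":0,"ry":0,"rz":0}]'

```text
clock: 4.37
tcp_pos: [0.547, 0.1781, 0.0274]
orientation: [2.238, 1.988, -0.235]
contact_force: [0.2, 2.8, 0.8]
grip_width: 0.04
gripper_force: 1.2
```

send_rows --deltas '[{"dx":-1,"dy":-7,"dz":0,"rx":0,"ry":0,"rz":0},{"dx":-2,"dy":-13,"dz":0,"rx":0,"ry":0,"rz":0},{"dx":-2.5,"dy":-18,"dz":0,"rx":0,"ry":0,"rz":0},{"dx":-3,"dy":-22,"dz":0,"rx":0,"ry":0,"rz":0},{"dx":-3,"dy":-24,"dz":0,"rx":0,"ry":0,"rz":0}]'

```text
clock: 4.78
tcp_pos: [0.544, 0.1543, 0.0273]
orientation: [2.238, 1.988, -0.235]
contact_force: [-0.8, 2.3, -0.4]
grip_width: 0.04
gripper_force: 1.3
```

Run:
```python
from h import *
a=r.grab_frame("top");b=r.grab_frame("scene")
np.save("t3.npy",cloud(a));np.save("s3.npy",cloud(b))
c=[cv2.resize(a["frame"][180:340,150:350],None,fx=2,fy=2),cv2.resize(b["frame"][140:300,130:330],None,fx=2,fy=2)]
cv2.imwrite("pics/c3.png",np.hstack(c))
o=r.get_obs();print(o["tcp_pos"],o["contact_force"])
S=np.load("s3.npy").reshape(-1,3)
q=S[(S[:,2]>.06)&(S[:,2]<.078)&(abs(S[:,0]-.53)<.07)&(S[:,1]>-.1)&(S[:,1]<.13)]
print(len(q),q.min(0),q.max(0),cv2.minEnclosingCircle(q[:,:2].astype(np.float32)*1000))
```

```text
[0.54394318 0.15428947 0.02726459] [-0.03714798  0.71904629  0.46128743]
195 [0.48821785 0.04737064 0.06000233] [0.58923058 0.12911698 0.07762103] ((538.7462158203125, 97.9438705444336), 50.924705505371094)
```

View pics/c3.png

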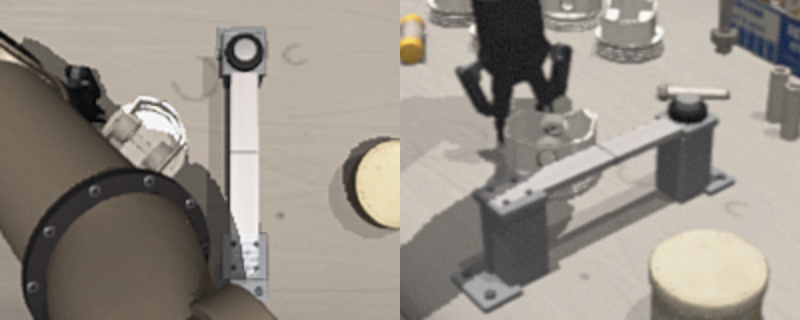

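Left crop: the piston is between the fingers and the bar. Right crop: it is upright at (550,150). Push forces are about 2.5 N. I continue, stopping roughly 15 mm short.

send_rows --deltas '[{"dx":-0.5,"dy":-4,"dz":0,"rx":0,"ry":0,"rz":0},{"dx":-1.5,"dy":-10,"dz":0,"rx":0,"ry":0,"rz":0},{"dx":-2.5,"dy":-17,"dz":0,"rx":0,"ry":0,"rz":0},{"dx":-3.5,"dy":-24,"dz":0,"rx":0,"ry":0,"rz":0},{"dx":-4.5,"dy":-31,"dz":0,"rx":0,"ry":0,"rz":0}]'

```text
clock: 5.3
tcp_pos: [0.5395, 0.1231, 0.0273]
orientation: [2.238, 1.988, -0.235]
contact_force: [0.0, 2.5, 0.2]
grip_width: 0.0399
gripper_force: 1.3
```

send_rows --deltas '[{"dx":-1,"dy":-7,"dz":0,"rx":0,"ry":0,"rz":0},{"dx":-2,"dy":-14,"dz":0,"rx":0,"ry":0,"rz":0},{"dx":-3,"dy":-21,"dz":0,"rx":0,"ry":0,"rz":0},{"dx":-4,"dy":-28,"dz":0,"rx":0,"ry":0,"rz":0},{"dx":-5,"dy":-35,"dz":0,"rx":0,"ry":0,"rz":0}]'

```text
clock: 5.72
tcp_pos: [0.5344, 0.0882, 0.0273]
orientation: [2.237, 1.989, -0.235]
contact_force: [1.6, 2.5, -0.1]
grip_width: 0.0399
gripper_force: 1.3
```

send_rows --deltas '[{"dx":-1,"dy":-7,"dz":0,"rx":0,"ry":0,"rz":0},{"dx":-2,"dy":-14,"dz":0,"rx":0,"ry":0,"rz":0},{"dx":-3,"dy":-20,"dz":0,"rx":0,"ry":0,"rz":0},{"dx":-4,"dy":-25,"dz":0,"rx":0,"ry":0,"rz":0},{"dx":-4.5,"dy":-29,"dz":0,"rx":0,"ry":0,"rz":0}]'

```text
clock: 6.13
tcp_pos: [0.5299, 0.0593, 0.0273]
orientation: [2.238, 1.988, -0.235]
contact_force: [1.1, 3.2, 0.1]
grip_width: 0.04
gripper_force: 1.3
```

Run:
```python
from h import *
a=r.grab_frame("top");b=r.grab_frame("scene")
np.save("t4.npy",cloud(a));np.save("s4.npy",cloud(b))
cv2.imwrite("pics/t4f.png",a["frame"])
c=[cv2.resize(a["frame"][180:340,200:360],None,fx=2.5,fy=2.5),cv2.resize(b["frame"][160:320,150:310],None,fx=2.5,fy=2.5)]
cv2.imwrite("pics/c4.png",np.hstack(c))
o=r.get_obs();print(o["tcp_pos"],o["contact_force"])
S=np.load("s4.npy").reshape(-1,3)
for lo,hi in((.06,.078),(.006,.028)):
  q=S[(S[:,2]>lo)&(S[:,2]<hi)&(abs(S[:,0]-.525)<.062)&(S[:,1]>-.1)&(S[:,1]<.07)]
  print(len(q),q.min(0),q.max(0),cv2.minEnclosingCircle(q[:,:2].astype(np.float32)*1000))
  A=np.c_[2*q[:,:2],np.ones(len(q))]
```

```text
[0.52979877 0.05868664 0.02727781] [0.30720013 1.009916   0.0414119 ]
427 [ 0.47679532 -0.04868094  0.06000308] [0.58440752 0.06984971 0.07794014] ((533.0184326171875, 21.64397430419922), 70.46018981933594)
526 [ 0.47349583 -0.05010688  0.00603216] [0.56966608 0.04431149 0.02795859] ((521.7730712890625, -1.9698923826217651), 49.10200500488281)
```

View pics/c4.png

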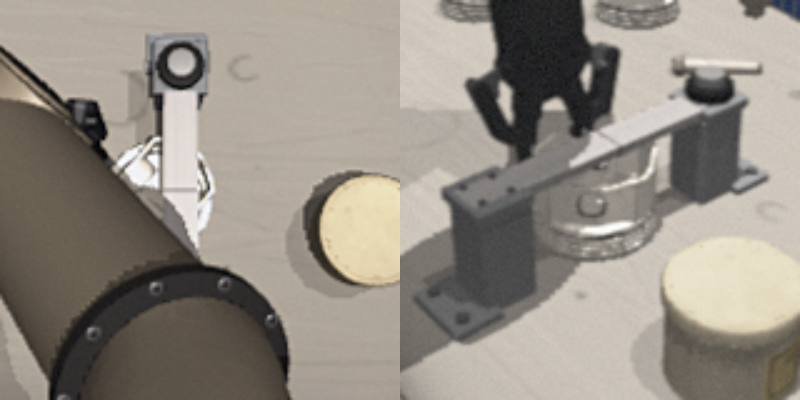

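The piston has entered under the bar upright, with its right edge visible at left crop (210,190). I'll fit its R=50 side circle and measure the bar in the same view.

Run:
```python
from h import *
from scipy.optimize import least_squares
for n in("s4","t4"):
  P=np.load(n+".npy"); S=P.reshape(-1,3)
  q=S[(S[:,2]>.008)&(S[:,2]<.026)&(abs(S[:,0]-.525)<.054)&(S[:,1]>-.1)&(S[:,1]<.04)]
  if n=="t4": 
    q=q[q[:,1]<-.035]
  f=lambda c:np.hypot(*(q[:,:2]-c).T)-.050
  s=least_squares(f,[.525,0],loss="soft_l1",f_scale=.002); print(n,len(q),s.x.round(4),np.abs(s.fun).mean() if 0 else np.percentile(abs(f(s.x)),[50,90]).round(4), q.min(0).round(4),q.max(0).round(4))
# bar: per x-bin y extents, initial clouds
for n in("scene","top"):
  S=np.load(n+".npy").reshape(-1,3)
  q=S[(S[:,2]>.086)&(S[:,2]<.098)&(abs(S[:,0]-.52)<.07)&(abs(S[:,1])<.05)]
  L=cv2.fitLine(q[:,:2].astype(np.float32),cv2.DIST_L2,0,1e-4,1e-4).ravel()
  if L[0]<0:L[:2]*=-1
  print(n,len(q),L.round(4),"y at .523",L[3]+(.523-L[2])*L[1]/L[0],q[:,1].min(),q[:,1].max(),np.median(q[:,2]))
# dark line in each picture, on bar plane z=.092
for n,box in(("top",(262,282,245,268)),("scene",(215,245,200,232))):
  g=cv2.cvtColor(cv2.imread(f"pics/{n}.png"),cv2.COLOR_BGR2GRAY).astype(float);C=np.load(n+".npy")
  u0,u1,v0,v1=box;G=g[v0:v1,u0:u1];Q=C[v0:v1,u0:u1]
  m=(Q[...,2]>.085)&(Q[...,2]<.099); bg=cv2.medianBlur(np.uint8(G),9)
  m=cv2.erode(m.astype(np.uint8),np.ones((3,3)))>0
  k=m&(G<np.median(G[m])-18); print(n,k.sum(),Q[k].mean(0).round(4) if k.any() else G[m].min())
# button/housing (top)
S=np.load("top.npy").reshape(-1,3)
q=S[(S[:,2]>.109)&(abs(S[:,0]-.63)<.04)&(abs(S[:,1]+.015)<.04)];print("btn",len(q),q.mean(0),cv2.minEnclosingCircle(q[:,:2].astype(np.float32)*1000),np.percentile(q[:,2],[10,50,90]))
```

```text
s4 413 [0.525  0.0025] [0.0013 0.0267] [ 0.4735 -0.0497  0.008 ] [0.5681 0.0272 0.026 ]
t4 19 [0.5225 0.0128] [0.001  0.0022] [ 0.5094 -0.0462  0.0092] [ 0.5375 -0.0351  0.0254]
scene 733 [ 1.      0.004   0.5161 -0.0196] y at .523 -0.019559154 -0.03318191355843342 -0.00021505935824084332 0.09165947793272833
top 910 [ 1.      0.0069  0.5194 -0.015 ] y at .523 -0.014957588 -0.029169426552238458 -0.0004962744615663664 0.09225588239650062
top 15 [ 0.5232 -0.0164  0.0926]
scene 62 [ 0.5089 -0.0279  0.0903]
btn 107 [ 0.63148373 -0.0145043   0.11379508] ((630.208984375, -15.117116928100586), 14.196882247924805) [0.11117236 0.11388748 0.11639107]
```

About 16–20 mm remain. I push 15 mm more, slowly, then retract and look.

send_rows --deltas '[{"dx":-0.5,"dy":-4,"dz":0,"rx":0,"ry":0,"rz":0},{"dx":-1,"dy":-8,"dz":0,"rx":0,"ry":0,"rz":0},{"dx":-1.3,"dy":-11,"dz":0,"rx":0,"ry":0,"rz":0},{"dx":-1.5,"dy":-13.5,"dz":0,"rx":0,"ry":0,"rz":0},{"dx":-1.5,"dy":-15,"dz":0,"rx":0,"ry":0,"rz":0}]'

```text
clock: 6.65
tcp_pos: [0.5285, 0.0446, 0.0273]
orientation: [2.238, 1.989, -0.235]
contact_force: [0.1, 3.3, 0.3]
grip_width: 0.0402
gripper_force: 1.2
```

send_rows --deltas '[{"dx":0,"dy":0,"dz":0,"rx":0,"ry":0,"rz":0},{"dx":1,"dy":8,"dz":0,"rx":0,"ry":0,"rz":0},{"dx":4,"dy":35,"dz":0,"rx":0,"ry":0,"rz":0},{"dx":9,"dy":75,"dz":0,"rx":0,"ry":0,"rz":0},{"dx":14,"dy":115,"dz":0,"rx":0,"ry":0,"rz":0}]'

```text
clock: 7.07
tcp_pos: [0.5426, 0.1596, 0.0273]
orientation: [2.24, 1.984, -0.238]
contact_force: [0.2, 0.6, -0.2]
grip_width: 0.0403
gripper_force: 0.0
```

send_rows --deltas '[{"dx":0,"dy":40,"dz":0,"rx":0,"ry":0,"rz":0},{"dx":0,"dy":80,"dz":0,"rx":0,"ry":0,"rz":0},{"dx":0,"dy":115,"dz":0,"rx":0,"ry":0,"rz":0},{"dx":0,"dy":135,"dz":0,"rx":0,"ry":0,"rz":0},{"dx":0,"dy":140,"dz":0,"rx":0,"ry":0,"rz":0}]'

```text
clock: 7.48
tcp_pos: [0.5409, 0.3062, 0.0273]
orientation: [2.234, 1.997, -0.231]
contact_force: [-0.2, 0.7, 0.8]
grip_width: 0.0404
gripper_force: 0.0
```

Run:
```python
from h import *
a=r.grab_frame("top");b=r.grab_frame("scene")
np.save("t5.npy",cloud(a));np.save("s5.npy",cloud(b))
c=[cv2.resize(a["frame"][190:330,200:340],None,fx=2.85,fy=2.85),cv2.resize(b["frame"][180:320,150:290],None,fx=2.85,fy=2.85)]
cv2.imwrite("pics/c5.png",np.hstack(c))
P=np.load("t5.npy").reshape(-1,3);
for lo,hi in((.006,.034),(.034,.08)):
  q=P[(P[:,2]>lo)&(P[:,2]<hi)&(abs(P[:,0]-.523)<.06)&(abs(P[:,1]+.0155)<.075)]
  print(len(q),q.min(0),q.max(0),cv2.minEnclosingCircle(q[:,:2].astype(np.float32)*1000))
```

```text
607 [ 0.47168071 -0.08863015  0.00601981] [0.57585945 0.0557962  0.03393171] ((523.2415161132812, -21.976486206054688), 84.26888275146484)
369 [ 0.47451788 -0.05987444  0.03434525] [0.56626059 0.03825194 0.0796836 ] ((522.0230712890625, -11.021092414855957), 49.61170959472656)
```

View pics/c5.png

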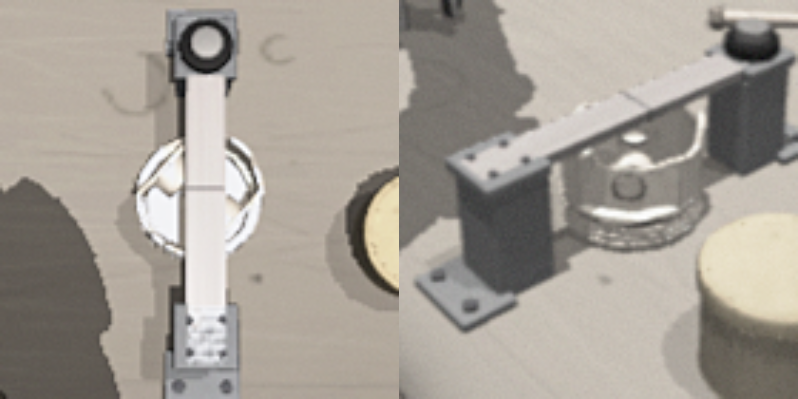

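The piston is upright under the bar, left crop (135–265, 190), upright in the right crop too. Its depth-fitted centre is about (522,-11) mm against the bar mid at (523,-15), so it is roughly 4 mm short. I nudge it forward 4–4.5 mm.

send_rows --deltas '[{"dx":0,"dy":-30,"dz":0,"rx":0,"ry":0,"rz":0},{"dx":-2,"dy":-65,"dz":0,"rx":0,"ry":0,"rz":0},{"dx":-5,"dy":-100,"dz":0,"rx":0,"ry":0,"rz":0},{"dx":-8,"dy":-135,"dz":0,"rx":0,"ry":0,"rz":0},{"dx":-10,"dy":-165,"dz":0,"rx":0,"ry":0,"rz":0}]'

```text
clock: 8.0
tcp_pos: [0.5317, 0.129, 0.0272]
orientation: [2.24, 1.983, -0.24]
contact_force: [0.4, -0.1, 0.0]
grip_width: 0.0398
gripper_force: 0.0
```

send_rows --deltas '[{"dx":-1,"dy":-25,"dz":0,"rx":0,"ry":0,"rz":0},{"dx":-2,"dy":-45,"dz":0,"rx":0,"ry":0,"rz":0},{"dx":-2.5,"dy":-60,"dz":0,"rx":0,"ry":0,"rz":0},{"dx":-3,"dy":-70,"dz":0,"rx":0,"ry":0,"rz":0},{"dx":-3,"dy":-77,"dz":0,"rx":0,"ry":0,"rz":0}]'

```text
clock: 8.42
tcp_pos: [0.5293, 0.0557, 0.0274]
orientation: [2.239, 1.986, -0.236]
contact_force: [-0.7, 0.2, -0.3]
grip_width: 0.0401
gripper_force: 0.0
```

send_rows --deltas '[{"dx":0,"dy":-4,"dz":0,"rx":0,"ry":0,"rz":0},{"dx":0,"dy":-8,"dz":0,"rx":0,"ry":0,"rz":0},{"dx":0,"dy":-11,"dz":0,"rx":0,"ry":0,"rz":0},{"dx":0,"dy":-13,"dz":0,"rx":0,"ry":0,"rz":0},{"dx":0,"dy":-14,"dz":0,"rx":0,"ry":0,"rz":0}]'

```text
clock: 8.83
tcp_pos: [0.5298, 0.0448, 0.0273]
orientation: [2.237, 1.99, -0.233]
contact_force: [0.1, 1.9, -0.3]
grip_width: 0.0401
gripper_force: 1.0
```

send_rows --deltas '[{"dx":0,"dy":-1,"dz":0,"rx":0,"ry":0,"rz":0},{"dx":0,"dy":-2,"dz":0,"rx":0,"ry":0,"rz":0},{"dx":0,"dy":-3,"dz":0,"rx":0,"ry":0,"rz":0},{"dx":0,"dy":-4,"dz":0,"rx":0,"ry":0,"rz":0},{"dx":0,"dy":-4,"dz":0,"rx":0,"ry":0,"rz":0}]'

```text
clock: 9.25
tcp_pos: [0.5295, 0.0401, 0.0273]
orientation: [2.237, 1.989, -0.235]
contact_force: [-0.2, 2.7, 0.3]
grip_width: 0.0399
gripper_force: 1.2
```

Now I retract, rise, straighten the tool and close the fingers.

send_rows --deltas '[{"dx":1,"dy":8,"dz":0,"rx":0,"ry":0,"rz":0},{"dx":4,"dy":30,"dz":0,"rx":0,"ry":0,"rz":0},{"dx":8,"dy":60,"dz":8,"rx":0,"ry":0,"rz":0},{"dx":12,"dy":90,"dz":30,"rx":0,"ry":0,"rz":0},{"dx":14,"dy":110,"dz":62,"rx":0,"ry":0,"rz":0}]'

```text
clock: 9.67
tcp_pos: [0.542, 0.1525, 0.0881]
orientation: [2.236, 1.993, -0.24]
contact_force: [1.4, 0.2, -0.2]
grip_width: 0.04
gripper_force: 0.0
```

send_rows --deltas '[{"dx":0,"dy":8,"dz":38,"rx":0,"ry":0,"rz":0},{"dx":0,"dy":12,"dz":76,"rx":0,"ry":0,"rz":0},{"dx":0,"dy":12,"dz":108,"rx":0,"ry":0,"rz":0},{"dx":0,"dy":12,"dz":122,"rx":6,"ry":-0.7,"rz":0},{"dx":0,"dy":12,"dz":125,"rx":11.9,"ry":-1.4,"rz":0}]' --jaw 0

```text
clock: 10.08
tcp_pos: [0.5454, 0.1657, 0.2186]
orientation: [2.343, 2.092, 0.015]
contact_force: [-0.2, 0.1, -0.5]
grip_width: 0.0001
gripper_force: 0.0
```

Run:
```python
from h import *
o=r.get_obs();print(o["tcp_pos"],R.from_rotvec(o["orientation"]).as_matrix()[:,2].round(3),o["grip_width"])
a=r.grab_frame("top");P=cloud(a).reshape(-1,3)
q=P[(P[:,2]>.034)&(P[:,2]<.08)&(abs(P[:,0]-.523)<.06)&(abs(P[:,1]+.0155)<.075)]
print(len(q),q.min(0),q.max(0),cv2.minEnclosingCircle(q[:,:2].astype(np.float32)*1000))
cv2.imwrite("pics/t6.png",cv2.resize(a["frame"][190:330,200:340],None,fx=4,fy=4))
```

```text
[0.54541065 0.1657456  0.21857541] [ 0.008  0.006 -1.   ] 0.0001412166293012833
379 [ 0.47578906 -0.06374267  0.03415255] [0.56902949 0.03383714 0.07932472] ((522.3435668945312, -15.626132011413574), 49.594547271728516)
```

View pics/t6.png

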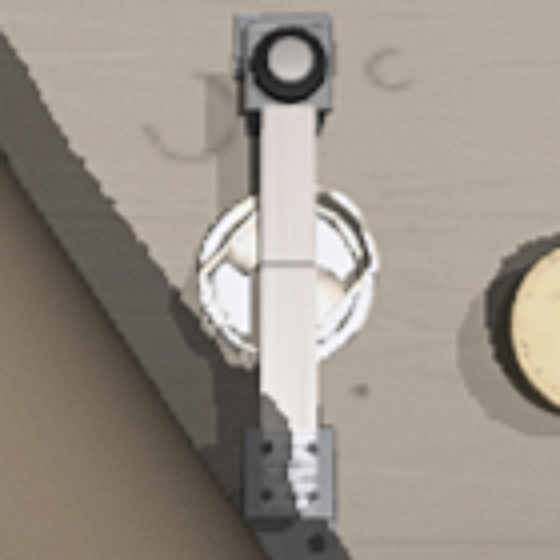

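The piston is centred at (522.3, -15.6) against the bar mid at about (523, -15), and it is upright and clear. In the crop the button is at (292,58), about (0.630, -0.0147) in the world. I move over it.

send_rows --deltas '[{"dx":16,"dy":-34,"dz":0,"rx":0,"ry":0,"rz":0},{"dx":32,"dy":-68,"dz":0,"rx":0,"ry":0,"rz":0},{"dx":48,"dy":-102,"dz":0,"rx":0,"ry":0,"rz":0},{"dx":64,"dy":-136,"dz":0,"rx":0,"ry":0,"rz":0},{"dx":77,"dy":-163,"dz":0,"rx":0,"ry":0,"rz":0}]'

```text
clock: 10.55
tcp_pos: [0.6209, -0.0048, 0.2135]
orientation: [2.35, 2.083, -0.006]
contact_force: [1.0, -0.1, 0.0]
grip_width: 0.0
gripper_force: 0.0
```

send_rows --deltas '[{"dx":8,"dy":-16,"dz":-15,"rx":0,"ry":0,"rz":0},{"dx":9,"dy":-17,"dz":-35,"rx":0,"ry":0,"rz":0},{"dx":9,"dy":-17,"dz":-50,"rx":0,"ry":0,"rz":0},{"dx":9,"dy":-17,"dz":-55,"rx":0,"ry":0,"rz":0},{"dx":9,"dy":-17,"dz":-55,"rx":0,"ry":0,"rz":0}]'

```text
clock: 10.97
tcp_pos: [0.6282, -0.0179, 0.1572]
orientation: [-2.346, -2.086, 0.007]
contact_force: [0.4, -0.4, 0.7]
grip_width: 0.0002
gripper_force: 0.0
```

Tips are at about 0.146 and the button top about 0.114–0.118. I correct by (+2, +3) and descend slowly.

send_rows --deltas '[{"dx":2,"dy":3,"dz":-6,"rx":0,"ry":0,"rz":0},{"dx":2,"dy":3,"dz":-12,"rx":0,"ry":0,"rz":0},{"dx":2,"dy":3,"dz":-18,"rx":0,"ry":0,"rz":0},{"dx":2,"dy":3,"dz":-22,"rx":0,"ry":0,"rz":0},{"dx":2,"dy":3,"dz":-25,"rx":0,"ry":0,"rz":0}]'

```text
clock: 11.38
tcp_pos: [0.6314, -0.015, 0.1339]
orientation: [-2.348, -2.087, 0.001]
contact_force: [0.0, -0.4, -0.4]
grip_width: -0.0003
gripper_force: 0.0
```

send_rows --deltas '[{"dx":0,"dy":0,"dz":-1,"rx":0,"ry":0,"rz":0},{"dx":0,"dy":0,"dz":-2,"rx":0,"ry":0,"rz":0},{"dx":0,"dy":0,"dz":-3,"rx":0,"ry":0,"rz":0},{"dx":0,"dy":0,"dz":-4,"rx":0,"ry":0,"rz":0},{"dx":0,"dy":0,"dz":-4,"rx":0,"ry":0,"rz":0}]'

```text
clock: 11.8
tcp_pos: [0.6316, -0.0151, 0.1303]
orientation: [2.348, 2.087, 0.0]
contact_force: [-0.6, 0.3, -0.2]
grip_width: -0.0
gripper_force: 0.0
```

send_rows --deltas '[{"dx":0,"dy":0,"dz":-1,"rx":0,"ry":0,"rz":0},{"dx":0,"dy":0,"dz":-2,"rx":0,"ry":0,"rz":0},{"dx":0,"dy":0,"dz":-3,"rx":0,"ry":0,"rz":0},{"dx":0,"dy":0,"dz":-4,"rx":0,"ry":0,"rz":0},{"dx":0,"dy":0,"dz":-4,"rx":0,"ry":0,"rz":0}]'

```text
clock: 12.22
tcp_pos: [0.6314, -0.015, 0.126]
orientation: [-2.348, -2.087, 0.0]
contact_force: [-0.7, -0.5, -1.2]
grip_width: 0.0001
gripper_force: 0.0
```

send_rows --deltas '[{"dx":0,"dy":0,"dz":-1,"rx":0,"ry":0,"rz":0},{"dx":0,"dy":0,"dz":-2,"rx":0,"ry":0,"rz":0},{"dx":0,"dy":0,"dz":-3,"rx":0,"ry":0,"rz":0},{"dx":0,"dy":0,"dz":-3,"rx":0,"ry":0,"rz":0},{"dx":0,"dy":0,"dz":-3,"rx":0,"ry":0,"rz":0}]'

```text
clock: 12.63
tcp_pos: [0.6317, -0.015, 0.1235]
orientation: [2.348, 2.087, 0.0]
contact_force: [-0.1, 0.1, 2.8]
grip_width: 0.0
gripper_force: 1.1
```

send_rows --deltas '[{"dx":0,"dy":0,"dz":-1,"rx":0,"ry":0,"rz":0},{"dx":0,"dy":0,"dz":-2,"rx":0,"ry":0,"rz":0},{"dx":0,"dy":0,"dz":-3,"rx":0,"ry":0,"rz":0},{"dx":0,"dy":0,"dz":-3,"rx":0,"ry":0,"rz":0}]'

```text
clock: 12.97
tcp_pos: [0.6317, -0.015, 0.1204]
orientation: [2.348, 2.087, 0.0]
contact_force: [-0.6, -0.2, 3.8]
grip_width: 0.0001
gripper_force: 2.1
```

send_rows --deltas '[{"dx":0,"dy":0,"dz":-1,"rx":0,"ry":0,"rz":0},{"dx":0,"dy":0,"dz":-2,"rx":0,"ry":0,"rz":0},{"dx":0,"dy":0,"dz":-2,"rx":0,"ry":0,"rz":0}]'

```text
clock: 13.22
tcp_pos: [0.6317, -0.015, 0.1191]
orientation: [2.348, 2.087, 0.0]
contact_force: [-2.2, -0.4, 9.7]
grip_width: -0.0001
gripper_force: 4.5
```

send_rows --deltas '[{"dx":0,"dy":0,"dz":-0.8,"rx":0,"ry":0,"rz":0},{"dx":0,"dy":0,"dz":-0.8,"rx":0,"ry":0,"rz":0},{"dx":0,"dy":0,"dz":-0.8,"rx":0,"ry":0,"rz":0}]'

```text
clock: 13.47
tcp_pos: [0.6318, -0.015, 0.119]
orientation: [2.348, 2.086, 0.0]
contact_force: [-5.0, -0.0, 14.7]
grip_width: 0.0
gripper_force: 7.1
```

The button is at its hard stop: 14.7 N with no further travel. I lift straight up and check.

send_rows --deltas '[{"dx":0,"dy":0,"dz":3,"rx":0,"ry":0,"rz":0},{"dx":0,"dy":0,"dz":8,"rx":0,"ry":0,"rz":0},{"dx":0,"dy":0,"dz":20,"rx":0,"ry":0,"rz":0},{"dx":0,"dy":0,"dz":50,"rx":0,"ry":0,"rz":0},{"dx":0,"dy":0,"dz":80,"rx":0,"ry":0,"rz":0}]'

```text
clock: 13.88
tcp_pos: [0.6304, -0.0151, 0.1974]
orientation: [-2.346, -2.086, 0.004]
contact_force: [0.6, 0.1, 0.9]
grip_width: -0.0
gripper_force: 0.0
```

send_rows --deltas '[{"dx":0,"dy":25,"dz":20,"rx":0,"ry":0,"rz":0},{"dx":0,"dy":60,"dz":30,"rx":0,"ry":0,"rz":0},{"dx":0,"dy":95,"dz":30,"rx":0,"ry":0,"rz":0},{"dx":0,"dy":115,"dz":30,"rx":0,"ry":0,"rz":0},{"dx":0,"dy":120,"dz":30,"rx":0,"ry":0,"rz":0}]'

```text
clock: 14.3
tcp_pos: [0.6306, 0.1111, 0.2286]
orientation: [-2.339, -2.094, -0.004]
contact_force: [-0.9, 0.5, 0.6]
grip_width: -0.0003
gripper_force: 0.0
```

Run:
```python
from h import *
b=r.grab_frame("scene");a=r.grab_frame("top");P=cloud(a).reshape(-1,3)
q=P[(P[:,2]>.034)&(P[:,2]<.08)&(abs(P[:,0]-.523)<.06)&(abs(P[:,1]+.0155)<.075)]
print(len(q),cv2.minEnclosingCircle(q[:,:2].astype(np.float32)*1000))
q=P[(P[:,2]>.109)&(P[:,2]<.13)&(abs(P[:,0]-.63)<.04)&(abs(P[:,1]+.015)<.04)];print("btn",len(q),np.percentile(q[:,2],[10,50,90]))
q=P[(P[:,2]>.06)&(P[:,2]<.09)&(abs(P[:,0]-.4926)<.07)&(abs(P[:,1]+.1844)<.07)];print("tin",cv2.minEnclosingCircle(q[:,:2].astype(np.float32)*1000))
o=r.get_obs();print(o["tcp_pos"],abs(o["qvel"]).max(),o["contact_force"])
cv2.imwrite("pics/s7.png",b["frame"])
```

```text
0 ((0.0, 0.0), 0.0)
btn 62 [0.1118398  0.1140433  0.11633944]
tin ((492.82861328125, -184.32180786132812), 49.150306701660156)
[0.63117562 0.10653446 0.22770172] 0.04393283807196416 [-0.66187303 -1.00315777  0.13230473]
```

View pics/s7.png

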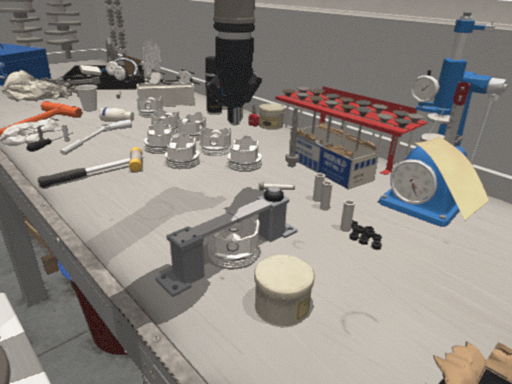

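The scene shows the piston upright under the bar at (236,240), the button back up at (274,195), the tin, pins and bolt unmoved, and the arm clear. I hand in.

```bash
python3 -c "
from bench import r
print(r.hand_in())"
```

```text
the job is handed in; nothing more can be done
None
```

The job is handed in at about 14 s: the piston stands upright within about 1 mm of centre under the bar, the record button went to its hard stop and came back up, and the tin, pins and bolt were not moved.

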